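# Balance the tin of heel plates

### The job

The round tin of heel plates on the counter balance should weigh 700 g. Check it with the iron knob weights: stand the largest one (500 g) and the middle-sized one (200 g) upright, side by side, on the balance's empty pan and let go, so that the beam comes to rest floating level. The smallest weight stays off the pan.

Things in the scene. Friction and masses are not known exactly. Their poses are not given: they have to be found in the camera images.
- weight_large: Largest of three dark iron knob weights loose on the table, 500 g: upright cylinder 48 mm across, 36 mm high, with a plain round knob on top 18 mm across, 26 mm tall (62 mm in all). Origin: centre of underside; z up its axis. The smallest weight (27 mm across, 42 mm high, 100 g) and a flat polish tin (72 mm across, 26 mm high) stand nearby, not needed; which stands where varies.
- weight_middle: Middle-sized iron knob weight, 200 g: upright cylinder 35 mm across and 25 mm high with a plain round knob on top, 16 mm across and 24 mm tall (49 mm high in all). Origin: centre of its underside; z up along its axis.
- empty_pan (a point): Centre of the flat upper face (132 mm across, in a rim 6 mm high) of the balance's empty pan. It stays level as the beam swings; where on it a weight stands does not affect the balance. z up; y along the beam, outward. The pivot is 115 mm off at -y, its thin needle and index some 20 mm above the level pan. The far pan holds the tin (90 mm across, 34 mm high). The base is fixed.
- beam (a joint): Swing of the beam in rad: 0 level; +0.1 its stop with the tin's pan down and the empty pan 11.5 mm above level height; -0.1 the other stop. Starts near +0.1, stays there under 500 g alone, floats at 0 when the empty pan carries 700 g; a weak centring spring (0.35 N m/rad) and damping settle it in some two seconds. 50 g too much or too little sends it to a stop.

How it is judged (in metres and radians):
At the end, for the whole second after the job is handed in: The large and the middle weight both stand upright (within 10 degrees) on the floor of the pan that was empty (underside within 6 mm of its face, centre within 56 mm of its centre), at rest (under 20 mm/s), and the beam rests level, within 0.035 rad (2 degrees) and slower than 0.05 rad/s (value of joint beam between -0.035 and 0.035 rad and velocity of joint beam between -0.05 and 0.05 rad/s and horizontal distance between each of weight_large, weight_middle and empty_pan below 0.056 m and z of weight_large in the frame of empty_pan between -0.006 and 0.006 m and z of weight_middle in the frame of empty_pan between -0.006 and 0.006 m and angle between each of weight_large, weight_middle's own z axis and vertical below 0.17 rad and linear speed of each of weight_large, weight_middle below 0.02 m/s); the robot touches nothing.
It also fails if it takes over 58 s, if anything falls off the work surface, if the arm or the gripper's body presses on something with over 40 N, if the wrist force passes 120 N, or if a joint passes its speed limit or range.

### The arm

A 6-joint arm with a two-finger parallel gripper is mounted at the origin on the work surface. World frame = base frame: x ahead of the robot, y to its left, z up, the work surface at z = 0. Lengths are in m, angles in degrees, forces in N, time in s.
With the tool pointing down it reaches from about 0.35 to 0.875 m from the base axis. Payload 4.2 kg.
Tool frame: the origin (TCP) lies where the fingers leave the gripper's body, on its centre line; the fingertips stand 70 mm ahead of it and the grasp point (between the pads) lies 51 mm ahead of it; z points along the fingers, y is the direction in which the jaws open and shut (so a half turn about z gives the same grasp; the last joint's range is limited). The gripper opens to 87 mm and grips with 3 to 60 N. Pads are 19 mm wide; open, the fingers measure 117 mm over their backs; the gripper's body (75 mm by 190 mm) begins 51 mm behind the grasp point.
Start: joints at [-49.584, 22.042, 0.453, 0, -68.411, -14.817], TCP at [0.27, -0.564, 0.292] pointing down, gripper open.
Joint ranges: [-179.83, 179.83], [-69.29, 118.12], [-61.27, 80.66], [-181.25, 117.63], [-171.15, -9.14], [-177.46, 177.46]. Speed limits (degrees/s): [159.86, 159.86, 180, 180, 180, 180].

### API

Orientations are given as a 3x3 rotation matrix whose columns are the frame's x, y, z axes.
In Python, from station import sense, capture, camera_model, finish_job gives the robot as it stands.
- The arm moves only by the shell command python3 -m inch 'ROWS'. ROWS is JSON, a list of rows, each an object with "hand": the closure, from 0 (fully open) to 1 (shut); "slide": the shift along the world's x, y, z in cm, a list of three; "yaw": the turn about the world's z in rad. A call has 1 to 10 rows; each row is the pose to reach, as a shift and turn from the pose commanded when the call began; what a row does not reach only later rows make up. A row lasts 1/8 s, in which the tool goes at most 62.5 mm and 10.7 degrees, less where a joint would pass 70% of its speed; a pose out of reach is approached as far as the arm can. A call with a gripper value outside its range is refused whole. The fingers move at their own pace and stop on an object; the grip force is fixed at half the most. Time passes only in rows, so rows that repeat a pose let the fingers close. It gives the time, the measured TCP pose, the force and the opening at its end, in the units of the state.
- sense(): the state, without advancing time (a new reading comes with each control period).
- capture(name): name is "scene" or "top" or "wrist"; returns the picture (400x640x3 uint8, blue, green, red); there is no depth.
- camera_model(name): a dict with "mtx" (3x3 intrinsics, pixels), "k1" (the pictures are not rectified: a ray, as slopes to the right and down, at radius r is drawn at 1 + k1 r^2 times it, then the intrinsics apply), "xyz" and "orientation" of the camera in the world; the wrist camera has in their place "tool_from_camera" (4x4, takes a point from camera to tool coordinates, whose origin is the TCP and whose axes are the flange's). Camera axes: x right, y up, looking along -z (the intrinsics and any distortion apply to the point x, -y, -z); pixel columns grow to the right and rows downward; lengths in m; the calibration is good to about 2 mm. A picture is of the moment at which its call begins: read the wrist's pose just before it. camera_model takes no time and is no camera call.
- finish_job(): hands the job in, once; it reports no verdict.
The state is a dict: "time_s": time; "joints": joint angles; "joint_velocities": joint speeds; "effort": joint torques, N m; "tcp_pos": TCP position; "ee_rot": TCP orientation; "wrist_force": force on the tool from outside, world axes, zero at the start; "moment": the same for the moment, N m; "gripper_width": opening from 0.0 (shut) to 1.0 (fully open).
Only numpy, scipy, OpenCV 4.12 (cv2) and the standard library are available. Lean on these libraries where they do the work, as an engineer would, in place of code of your own. Each camera call takes 0.05 s, during which the arm holds its last target. There are 200 camera calls.

## Working session

There is one attempt and no reset: what is moved stays moved. The work goes in short steps, Python scripts to look and compute and a shell command to move; the robot and the scene stay as the last step left them, time stands still between calls to the robot, and variables do not carry over. Pictures are saved under pics/ and viewed, about 8 in all and at most 12, crops included, and the job is handed in when it is done.

```bash
mkdir -p pics
cat > h.py <<'E'
import numpy as np, cv2
from station import sense, capture, camera_model
def ray(name,px,st=None):
    m=camera_model(name); K=np.array(m["mtx"])
    s=np.linalg.inv(K)@np.array([px[0],px[1],1.]); d=s[:2]/s[2]; u=d.copy()
    for _ in range(30): u=d/(1+m["k1"]*(u@u))
    v=np.array([u[0],-u[1],-1.])
    if "xyz" in m: return np.array(m["xyz"]),np.array(m["orientation"])@v
    st=st or sense(); T=np.array(m["tool_from_camera"]);R=np.array(st["ee_rot"])
    return np.array(st["tcp_pos"])+R@T[:3,3],R@(T[:3,:3]@v)
def plane(name,px,z,st=None):
    o,v=ray(name,px,st); return o+v*(z-o[2])/v[2]
E
python3 - <<'E'
from h import *
s=sense();print(s)
for n in("scene","top"):
    im=capture(n);cv2.imwrite(f"pics/{n}0.png",im);print(n,camera_model(n))
print(camera_model("wrist"))
E
```

```text
{'time_s': 0.0, 'joints': array([-4.95843459e+01,  2.20904981e+01,  3.79297355e-01, -2.92744142e-02,
       -6.84134090e+01, -1.48162160e+01]), 'joint_velocities': array([ 0.03863047,  0.05311764, -0.0492828 ,  0.0375889 ,  0.01129667,
        0.02347727]), 'effort': array([ 6.47096622e-04, -3.90670502e+01,  1.87408501e+01,  4.22000572e+00,
        1.09339622e-02, -1.69898244e-04]), 'tcp_pos': array([ 0.26986421, -0.56322057,  0.2911582 ]), 'ee_rot': array([[-9.01918140e-01, -4.31905742e-01, -1.04826381e-03],
       [-4.31907003e-01,  9.01916007e-01,  1.96383122e-03],
       [ 9.72559326e-05,  2.22396748e-03, -9.99997522e-01]]), 'wrist_force': array([-0.46465209,  0.1733887 ,  0.72639166]), 'moment': array([-0.02335161, -0.03235388, -0.01634902]), 'gripper_width': 1.0032992342896623}
scene {'mtx': array([[495.81082237,   0.        , 312.36925256],
       [  0.        , 495.81082237, 207.91766695],
       [  0.        ,   0.        ,   1.        ]]), 'k1': -0.08578612054588405, 'xyz': array([1.1324061 , 0.34931592, 0.55163567]), 'orientation': array([[-0.50082613, -0.45099351,  0.7387
[... 367 characters left out ...]
': array([[ 0.02542983,  0.99364649, -0.10963565],
       [-0.9996722 ,  0.02495048, -0.0057421 ],
       [-0.00297015,  0.10974573,  0.99395526]])}
{'mtx': array([[321.57868085,   0.        , 325.44593251],
       [  0.        , 321.57868085, 198.81655155],
       [  0.        ,   0.        ,   1.        ]]), 'k1': -0.0585017346361576, 'tool_from_camera': array([[-4.74201162e-04,  9.57342706e-01,  2.88954525e-01,
         8.00505924e-02],
       [ 9.99999509e-01,  7.05258863e-04, -6.95519475e-04,
         9.65327855e-04],
       [-8.69638237e-04,  2.88954053e-01, -9.57342571e-01,
        -9.23486127e-02],
       [ 0.00000000e+00,  0.00000000e+00,  0.00000000e+00,
         1.00000000e+00]])}
```

View pics/top0.png

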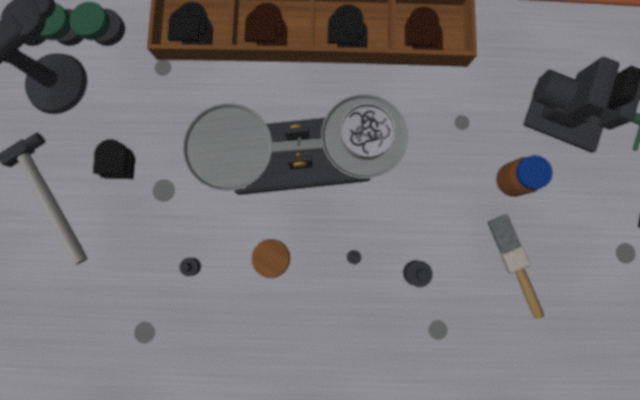

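View pics/scene0.png

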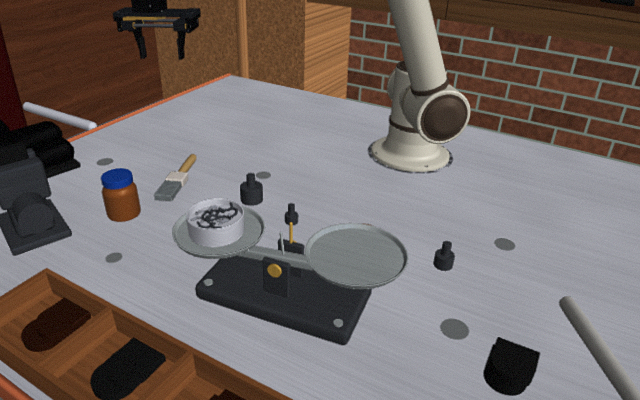

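Top view: large weight near (418,273), middle near (190,267), small near (354,257), polish tin near (270,258), empty pan near (228,146), tin pan near (365,136). The scene view agrees: large at (251,190), small at (291,213), middle at (444,257), empty pan at (356,255).

Run:
```python
from h import *
def tri(a,b):
    (o1,v1),(o2,v2)=ray("top",a),ray("scene",b)
    A=np.c_[v1,-v2];t=np.linalg.lstsq(A,o2-o1,rcond=None)[0]
    p,q=o1+v1*t[0],o2+v2*t[1];return (p+q)/2,np.linalg.norm(p-q)
im={n:cv2.imread(f"pics/{n}0.png") for n in("top","scene")}
boxes={"large":((395,250,445,300),(233,168,270,210)),"mid":((172,250,210,285),(428,236,462,275)),"small":((340,243,368,272),(282,200,302,226))}
for k,(bt,bs) in boxes.items():
    r={}
    for n,b in(("top",bt),("scene",bs)):
        g=cv2.cvtColor(im[n],cv2.COLOR_BGR2GRAY)[b[1]:b[3],b[0]:b[2]]
        m=(g<75).astype(np.uint8)
        c=max(cv2.findContours(m,0,2)[0],key=cv2.contourArea)
        x,y,w,h=cv2.boundingRect(c);r[n]=(x+b[0],y+b[1],w,h)
        M=cv2.moments(c);cen=(M['m10']/M['m00']+b[0],M['m01']/M['m00']+b[1])
        rr=np.array(c)[:,0]+[b[0],b[1]]
        if n=="scene":
            t=rr[rr[:,1]<=y+b[1]+1];sp=(t[:,0].mean(),y+b[1]+1.)
        print(k,n,r[n],np.round(cen,1), cv2.minEnclosingCircle(c)[1])
        for z in ((.018,.031) if n=="top" else (.02,)): print("  ",z,np.round(plane(n,cen,z),4))
# pans
g=im["top"]; 
crops=[cv2.resize(im["top"][b[1]:b[3],b[0]:b[2]],(260,260),interpolation=cv2.INTER_CUBIC) for b in((395,250,445,300),(172,245,212,285),(178,96,278,196))]
c2=[cv2.resize(im["scene"][b[1]:b[3],b[0]:b[2]],(390,260),interpolation=cv2.INTER_CUBIC) for b in((295,215,415,295),(415,230,475,270))]
cv2.imwrite("pics/crops.png",np.vstack([np.hstack(crops),np.hstack(c2)]))
for z in(.06,.08,.1): print(z,plane("top",(228.5,146.5),z),"w",plane("top",(184.5,146.5),z)[1]-plane("top",(272.5,146.5),z)[1])
print("pan tri",tri((228.5,146.5),(356,254)))
```

```text
large top (404, 261, 28, 25) [417.3 273. ] 14.109500885009766
   0.018 [ 0.4059 -0.2057  0.018 ]
   0.031 [ 0.4067 -0.2026  0.031 ]
large scene (240, 173, 23, 32) [250.9 190.9] 16.051258087158203
   0.02 [ 0.4045 -0.2094  0.02  ]
mid top (180, 258, 21, 17) [190.1 266.2] 10.049975395202637
   0.018 [0.4072 0.2145 0.018 ]
   0.031 [0.408  0.2105 0.031 ]
mid scene (434, 241, 20, 30) [443.8 257.2] 14.8071928024292
   0.02 [0.4122 0.2147 0.02  ]
small top (348, 251, 13, 13) [353.7 256.7] 6.373874664306641
   0.018 [ 0.4328 -0.0879  0.018 ]
   0.031 [ 0.4331 -0.0867  0.031 ]
small scene (285, 204, 13, 21) [290.8 215.1] 10.320740699768066
   0.02 [ 0.4393 -0.0873  0.02  ]
0.06 [0.62488734 0.14434278 0.06      ] w 0.1595305876307482
0.08 [0.62000331 0.13970894 0.08      ] w 0.15507089776896293
0.1 [0.61511928 0.1350751  0.1       ] w 0.15061120790717764
pan tri (array([0.60972749, 0.12975764, 0.12234824]), np.float64(0.0003069204508914801))
```

View pics/crops.png

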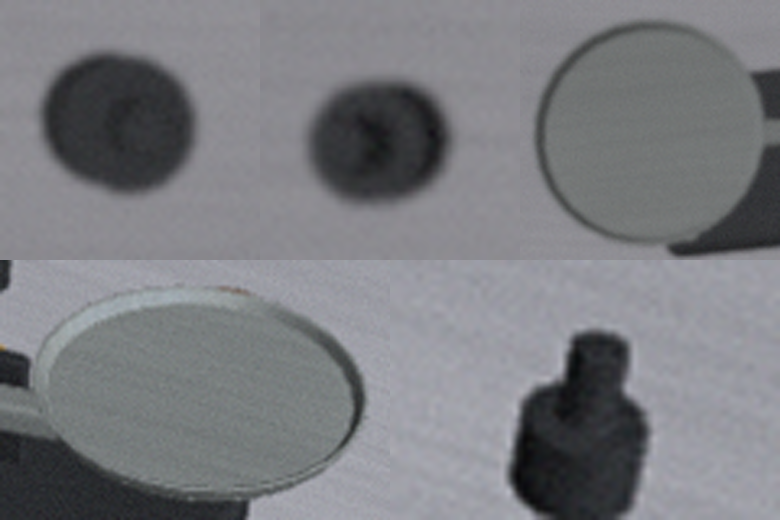

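Large weight is at about (0.405,-0.207), middle at (0.408,0.214), and the pan rim is centred near (0.610,0.130,0.122). Heights and sizes look plausible. I'll hover over the large weight with the jaws turned along y.

```bash
python3 -m inch '[{"hand":0,"slide":[1,4,0],"yaw":-0.1},{"hand":0,"slide":[3,9,-0.5],"yaw":-0.2},{"hand":0,"slide":[5,14,-1],"yaw":-0.3},{"hand":0,"slide":[7,19,-2],"yaw":-0.4},{"hand":0,"slide":[9,24,-3],"yaw":-0.447},{"hand":0,"slide":[11,29,-4],"yaw":-0.447},{"hand":0,"slide":[12.5,33,-5],"yaw":-0.447},{"hand":0,"slide":[13.5,35.7,-6],"yaw":-0.447},{"hand":0,"slide":[13.5,35.7,-6],"yaw":-0.447},{"hand":0,"slide":[13.5,35.7,-6],"yaw":-0.447}]'
python3 - <<'E'
from h import *
s=sense();im=capture("wrist");cv2.imwrite("pics/w1.png",im);print(s["tcp_pos"],s["ee_rot"][:,1],s["joints"])
E
```

```text
time_s: 1.35
tcp_pos: [0.405, -0.2069, 0.2323]
ee_rot: [[-1.0, 0.0, -0.0], [0.0, 1.0, -0.0], [0.0, -0.0, -1.0]]
wrist_force: [-0.7, -0.1, 0.4]
gripper_width: 0.997
[ 0.40501858 -0.20692176  0.23233873] [ 4.25839483e-05  9.99999986e-01 -1.60481051e-04] [-6.48668797e+00  8.75334776e+00 -2.75696273e+01  1.23654215e-02
 -5.36832673e+01 -8.35230764e+01]
```

View pics/w1.png

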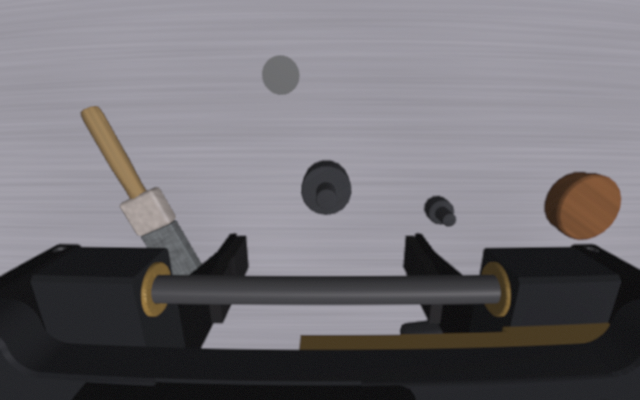

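The large weight sits at about (326,187) between the fingertips, the small one at (440,210), and the polish tin at (583,205). I'll refine the large weight's centre from its silhouette extents.

```bash
cat >> h.py <<'E'
def silh(im,box,st,h,d,thr=75):
    x0,y0,x1,y1=box;g=cv2.cvtColor(im,cv2.COLOR_BGR2GRAY)[y0:y1,x0:x1]
    c=max(cv2.findContours((g<thr).astype(np.uint8),0,2)[0],key=cv2.contourArea)
    x,y,w,hh=cv2.boundingRect(c);x+=x0;y+=y0;cx=x+w/2-.5
    near=plane("wrist",(cx,y-.5),0,st);far=plane("wrist",(cx,y+hh-.5),h,st)
    l=plane("wrist",(x-.5,y+hh/2),h,st);r=plane("wrist",(x+w-.5,y+hh/2),h,st)
    print((x,y,w,hh),"near+R",near[0]+d/2,"far-R",far[0]-d/2,"y",(l[1]+r[1])/2,"diam",r[1]-l[1])
E
python3 - <<'E'
from h import *
silh(cv2.imread("pics/w1.png"),(285,140,370,228),sense(),.036,.048)
E
```

```text
(302, 161, 49, 53) near+R 0.40565731431582663 far-R 0.40217125025609135 y -0.20588459429357875 diam 0.045490568818166294
```

```bash
python3 -m inch '[{"hand":0.3,"slide":[0,0.1,-3],"yaw":0},{"hand":0.5,"slide":[0,0.1,-6],"yaw":0},{"hand":0.5,"slide":[0,0.1,-9],"yaw":0},{"hand":0.5,"slide":[0,0.1,-11],"yaw":0},{"hand":0.5,"slide":[0,0.1,-12],"yaw":0},{"hand":0.5,"slide":[0,0.1,-12.3],"yaw":0},{"hand":0.5,"slide":[0,0.1,-12.3],"yaw":0}]'
python3 -m inch '[{"hand":1,"slide":[0,0,0],"yaw":0},{"hand":1,"slide":[0,0,0],"yaw":0},{"hand":1,"slide":[0,0,0],"yaw":0},{"hand":1,"slide":[0,0,0],"yaw":0},{"hand":1,"slide":[0,0,0],"yaw":0},{"hand":1,"slide":[0,0,0],"yaw":0}]'
```

```text
time_s: 2.28
tcp_pos: [0.4054, -0.2059, 0.1097]
ee_rot: [[-1.0, 0.0, 0.001], [0.0, 1.0, -0.0], [-0.001, -0.0, -1.0]]
wrist_force: [0.4, -0.2, 0.1]
gripper_width: 0.503
time_s: 3.02
tcp_pos: [0.4053, -0.2057, 0.1094]
ee_rot: [[-1.0, 0.0, 0.001], [0.0, 1.0, -0.0], [-0.001, -0.0, -1.0]]
wrist_force: [-0.4, -1.0, 1.8]
gripper_width: 0.191
```

```bash
python3 -m inch '[{"hand":1,"slide":[0,0,1],"yaw":0},{"hand":1,"slide":[0,0,4],"yaw":0},{"hand":1,"slide":[0,0,8],"yaw":0},{"hand":1,"slide":[0,0,12],"yaw":0},{"hand":1,"slide":[0,0,16],"yaw":0},{"hand":1,"slide":[0,0,19],"yaw":0},{"hand":1,"slide":[0,0,20],"yaw":0},{"hand":1,"slide":[0,0,20],"yaw":0}]'
python3 -m inch '[{"hand":1,"slide":[1,2,20],"yaw":0},{"hand":1,"slide":[1,5,0],"yaw":0}]' --help >/dev/null 2>&1
python3 - <<'E'
from h import *
s=sense();print(s["time_s"],s["tcp_pos"],s["wrist_force"],s["gripper_width"])
E
```

```text
time_s: 4.03
tcp_pos: [0.4044, -0.2052, 0.3085]
ee_rot: [[-1.0, 0.001, -0.001], [0.001, 1.0, 0.001], [0.001, 0.001, -1.0]]
wrist_force: [0.2, 0.4, -5.4]
gripper_width: 0.196
4.025 [ 0.40441255 -0.20523645  0.30847998] [ 0.20899401  0.35482674 -5.44801027] 0.1957929928046163
```

The large weight is held: about 5 N, so about 500 g. That stray second call carried junk arguments and was rejected. Nothing moved. Next I'll carry the weight to above the pan.

```bash
python3 -m inch '[{"hand":1,"slide":[1,1.5,0],"yaw":0},{"hand":1,"slide":[3.5,5,0],"yaw":0},{"hand":1,"slide":[6.5,9.5,0],"yaw":0},{"hand":1,"slide":[10,14.5,0],"yaw":0},{"hand":1,"slide":[13.5,19.5,0],"yaw":0},{"hand":1,"slide":[17,24.5,0],"yaw":0},{"hand":1,"slide":[20,29,0],"yaw":0},{"hand":1,"slide":[22.5,32,0],"yaw":0},{"hand":1,"slide":[23.5,33.5,0],"yaw":0},{"hand":1,"slide":[23.5,33.5,0],"yaw":0}]'
python3 - <<'E'
from h import *
s=sense();a=capture("wrist");b=capture("scene");c=capture("top")
print(s["tcp_pos"])
cv2.imwrite("pics/w2.png",a)
cv2.imwrite("pics/c2.png",np.vstack([a[:,:][::1],np.hstack([cv2.resize(b[110:310,170:490],(320,200)),cv2.resize(c[60:260,120:440],(320,200))])]))
E
```

```text
time_s: 5.28
tcp_pos: [0.6399, 0.1308, 0.3067]
ee_rot: [[-1.0, -0.001, -0.004], [-0.001, 1.0, -0.001], [0.004, -0.001, -1.0]]
wrist_force: [-0.8, -0.3, -5.2]
gripper_width: 0.2
[0.63992783 0.13080572 0.30666227]
```

View pics/c2.png

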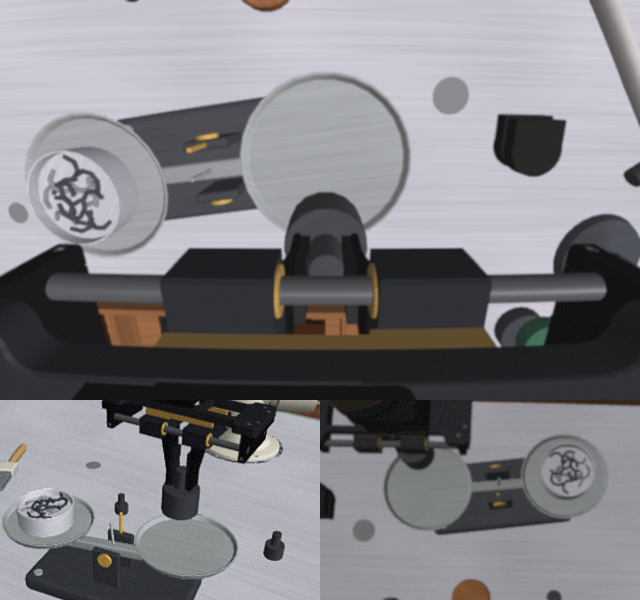

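The weight is held upright and the empty pan is clear. In the wrist view the pan spans columns 242–410 with its top edge at row 72. I'll check the pan centre from this view.

Run:
```python
from h import *
s=sense()
for z in(.11,.118,.126):
    l,r,t=[plane("wrist",p,z,s) for p in((242,158),(410,155),(326,72))]
    w=r[1]-l[1];print(z,"w",w,"yc",(l[1]+r[1])/2,"xc",t[0]+w/2,"top:",plane("top",(227.6,147),z)[:2],"diam top",plane("top",(183.8,147),z)[1]-plane("top",(271.5,147),z)[1],"scene",plane("scene",(355.8,254.5),z)[:2])
```

```text
0.11 w 0.15350521655617438 yc 0.12984480440867885 xc 0.6101668896280161 top: [0.61178707 0.13423014] diam top 0.14787307273389613 scene [0.59602175 0.12358473]
0.118 w 0.14928737145900806 yc 0.1298314500685751 xc 0.608763874285345 top: [0.60984416 0.13235891] diam top 0.14609530757505257 scene [0.60573807 0.12767374]
0.126 w 0.1450695263618417 yc 0.12981809572847136 xc 0.6073608589426738 top: [0.60790125 0.13048767] diam top 0.14431754241620903 scene [0.6154544  0.13176274]
```

```bash
python3 -m inch '[{"hand":1,"slide":[0,0,-1.5],"yaw":0},{"hand":1,"slide":[0,0,-3.5],"yaw":0},{"hand":1,"slide":[0,0,-5],"yaw":0},{"hand":1,"slide":[0,0,-6],"yaw":0},{"hand":1,"slide":[0,0,-6.6],"yaw":0},{"hand":1,"slide":[0,0,-7],"yaw":0},{"hand":1,"slide":[0,0,-7],"yaw":0},{"hand":1,"slide":[0,0,-7],"yaw":0}]'
python3 -m inch '[{"hand":1,"slide":[0,0,-0.2],"yaw":0},{"hand":1,"slide":[0,0,-0.4],"yaw":0},{"hand":1,"slide":[0,0,-0.4],"yaw":0},{"hand":1,"slide":[0,0,-0.4],"yaw":0}]'
python3 -m inch '[{"hand":1,"slide":[0,0,-0.2],"yaw":0},{"hand":1,"slide":[0,0,-0.4],"yaw":0},{"hand":1,"slide":[0,0,-0.4],"yaw":0},{"hand":1,"slide":[0,0,-0.4],"yaw":0}]'
```

```text
time_s: 6.42
tcp_pos: [0.6403, 0.1295, 0.2398]
ee_rot: [[-1.0, 0.0, 0.001], [0.0, 1.0, 0.0], [-0.001, 0.0, -1.0]]
wrist_force: [0.4, -0.2, -5.0]
gripper_width: 0.2
time_s: 6.92
tcp_pos: [0.6401, 0.1294, 0.2352]
ee_rot: [[-1.0, 0.0, 0.0], [0.0, 1.0, -0.0], [-0.0, -0.0, -1.0]]
wrist_force: [0.6, -0.1, -5.1]
gripper_width: 0.198
time_s: 7.42
tcp_pos: [0.64, 0.1294, 0.2312]
ee_rot: [[-1.0, 0.0, -0.0], [0.0, 1.0, -0.0], [0.0, -0.0, -1.0]]
wrist_force: [0.6, 0.2, -4.4]
gripper_width: 0.197
```

```bash
for i in 1 2 3 4; do python3 -m inch '[{"hand":1,"slide":[0,0,-0.2],"yaw":0},{"hand":1,"slide":[0,0,-0.2],"yaw":0},{"hand":1,"slide":[0,0,-0.2],"yaw":0}]' | grep -E "tcp|force"; done
```

```text
tcp_pos: [0.6402, 0.1293, 0.2302]
wrist_force: [-2.6, -0.3, 1.9]
tcp_pos: [0.6401, 0.1295, 0.2273]
wrist_force: [-1.8, 1.0, 0.9]
tcp_pos: [0.6401, 0.1295, 0.2252]
wrist_force: [-2.9, 0.5, 1.9]
tcp_pos: [0.6401, 0.1296, 0.2232]
wrist_force: [-3.2, 1.5, 2.5]
```

Contact came at TCP z≈0.230, so the raised floor is at about 0.120. The pan is now pushed down slightly, so I'll ease back up and release.

```bash
python3 -m inch '[{"hand":1,"slide":[0,0,0.3],"yaw":0},{"hand":1,"slide":[0,0,0.5],"yaw":0},{"hand":1,"slide":[0,0,0.5],"yaw":0},{"hand":1,"slide":[0,0,0.6],"yaw":0},{"hand":1,"slide":[0,0,0.6],"yaw":0}]'
python3 -m inch '[{"hand":0.7,"slide":[0,0,0],"yaw":0},{"hand":0.5,"slide":[0,0,0],"yaw":0},{"hand":0.5,"slide":[0,0,0],"yaw":0},{"hand":0.5,"slide":[0,0,0],"yaw":0},{"hand":0.5,"slide":[0,0,1],"yaw":0},{"hand":0.5,"slide":[0,0,3],"yaw":0},{"hand":0.5,"slide":[0,0,6],"yaw":0},{"hand":0.5,"slide":[0,0,8],"yaw":0},{"hand":0.5,"slide":[0,0,8],"yaw":0},{"hand":0.5,"slide":[0,0,8],"yaw":0}]'
```

```text
time_s: 9.55
tcp_pos: [0.6401, 0.1293, 0.2294]
ee_rot: [[-1.0, 0.0, 0.0], [0.0, 1.0, -0.0], [-0.0, -0.0, -1.0]]
wrist_force: [-2.3, 0.8, 1.3]
gripper_width: 0.194
time_s: 10.8
tcp_pos: [0.6396, 0.1293, 0.3085]
ee_rot: [[-1.0, 0.0, -0.001], [0.0, 1.0, -0.0], [0.001, -0.0, -1.0]]
wrist_force: [-0.2, -0.5, -0.5]
gripper_width: 0.497
```

```bash
python3 -m inch '[{"hand":0.5,"slide":[-1,0.5,0],"yaw":0},{"hand":0.5,"slide":[-4,1.5,0],"yaw":0},{"hand":0.5,"slide":[-8,3,0],"yaw":0},{"hand":0.5,"slide":[-12,4.5,0],"yaw":0},{"hand":0.5,"slide":[-16,6,0],"yaw":0},{"hand":0.5,"slide":[-20,7.5,-2],"yaw":0},{"hand":0.5,"slide":[-22.5,8.3,-5],"yaw":0},{"hand":0.5,"slide":[-23,8.5,-8],"yaw":0},{"hand":0.5,"slide":[-23,8.5,-8],"yaw":0},{"hand":0.5,"slide":[-23,8.5,-8],"yaw":0}]'
python3 - <<'E'
from h import *
s=sense();a=capture("wrist");b=capture("scene")
print(s["tcp_pos"])
cv2.imwrite("pics/w3.png",a);cv2.imwrite("pics/s3.png",b)
silh(a,(285,130,370,222),s,.025,.035)
cv2.imwrite("pics/c3.png",np.hstack([a[60:260,200:450],b[130:330,180:430]]))
E
```

```text
time_s: 12.05
tcp_pos: [0.4106, 0.2147, 0.2301]
ee_rot: [[-1.0, -0.0, 0.001], [-0.0, 1.0, 0.0], [-0.001, 0.0, -1.0]]
wrist_force: [-0.1, -0.5, -0.2]
gripper_width: 0.499
[0.41059219 0.2147394  0.23009416]
(310, 163, 33, 36) near+R 0.4067037897864803 far-R 0.402270065190995 y 0.2162103570003232 diam 0.031365126058756826
```

View pics/c3.png

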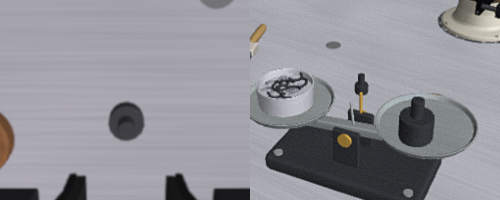

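The large weight stands upright on the raised pan. The middle weight is at about (0.4045,0.216).

```bash
python3 -m inch '[{"hand":0.5,"slide":[-0.5,0.1,-2],"yaw":0},{"hand":0.5,"slide":[-0.6,0.15,-5],"yaw":0},{"hand":0.5,"slide":[-0.6,0.15,-8],"yaw":0},{"hand":0.5,"slide":[-0.6,0.15,-11],"yaw":0},{"hand":0.5,"slide":[-0.6,0.15,-12.6],"yaw":0},{"hand":0.5,"slide":[-0.6,0.15,-13.2],"yaw":0},{"hand":0.5,"slide":[-0.6,0.15,-13.2],"yaw":0},{"hand":0.5,"slide":[-0.6,0.15,-13.2],"yaw":0}]'
python3 -m inch '[{"hand":1,"slide":[0,0,0],"yaw":0},{"hand":1,"slide":[0,0,0],"yaw":0},{"hand":1,"slide":[0,0,0],"yaw":0},{"hand":1,"slide":[0,0,0],"yaw":0},{"hand":1,"slide":[0,0,0],"yaw":0},{"hand":1,"slide":[0,0,0],"yaw":0}]'
python3 -m inch '[{"hand":1,"slide":[0,0,1],"yaw":0},{"hand":1,"slide":[0,0,4],"yaw":0},{"hand":1,"slide":[0,0,8],"yaw":0},{"hand":1,"slide":[0,0,12],"yaw":0},{"hand":1,"slide":[0,0,16],"yaw":0},{"hand":1,"slide":[0,0,19],"yaw":0},{"hand":1,"slide":[0,0,21],"yaw":0},{"hand":1,"slide":[0,0,21],"yaw":0},{"hand":1,"slide":[0,0,21],"yaw":0}]'
```

```text
time_s: 13.15
tcp_pos: [0.4046, 0.2163, 0.0981]
ee_rot: [[-1.0, 0.0, 0.001], [0.0, 1.0, 0.001], [-0.001, 0.001, -1.0]]
wrist_force: [0.4, 0.6, 0.0]
gripper_width: 0.506
time_s: 13.9
tcp_pos: [0.404, 0.2158, 0.0973]
ee_rot: [[-1.0, 0.0, -0.0], [0.0, 1.0, -0.0], [0.0, -0.0, -1.0]]
wrist_force: [-0.0, -1.1, 2.1]
gripper_width: 0.175
time_s: 15.02
tcp_pos: [0.4034, 0.2154, 0.3062]
ee_rot: [[-1.0, 0.001, -0.002], [0.001, 1.0, -0.001], [0.002, -0.001, -1.0]]
wrist_force: [-0.2, -0.1, -2.5]
gripper_width: 0.18
```

```bash
python3 -m inch '[{"hand":1,"slide":[1,-0.5,0],"yaw":0},{"hand":1,"slide":[4,-2,0],"yaw":0},{"hand":1,"slide":[8,-4,0],"yaw":0},{"hand":1,"slide":[12,-6,0],"yaw":0},{"hand":1,"slide":[15.5,-7.7,0],"yaw":0},{"hand":1,"slide":[17,-8.5,0],"yaw":0},{"hand":1,"slide":[17.4,-8.6,0],"yaw":0},{"hand":1,"slide":[17.4,-8.6,0],"yaw":0},{"hand":1,"slide":[17.4,-8.6,0],"yaw":0}]'
python3 - <<'E'
from h import *
cv2.imwrite("pics/w4.png",np.vstack([capture("wrist")[:300],capture("scene")[100:340]]))
E
```

```text
time_s: 16.15
tcp_pos: [0.5773, 0.1304, 0.3075]
ee_rot: [[-1.0, -0.001, 0.0], [-0.001, 1.0, 0.0], [-0.0, 0.0, -1.0]]
wrist_force: [-1.2, 0.4, -1.5]
gripper_width: 0.176
```

View pics/w4.png

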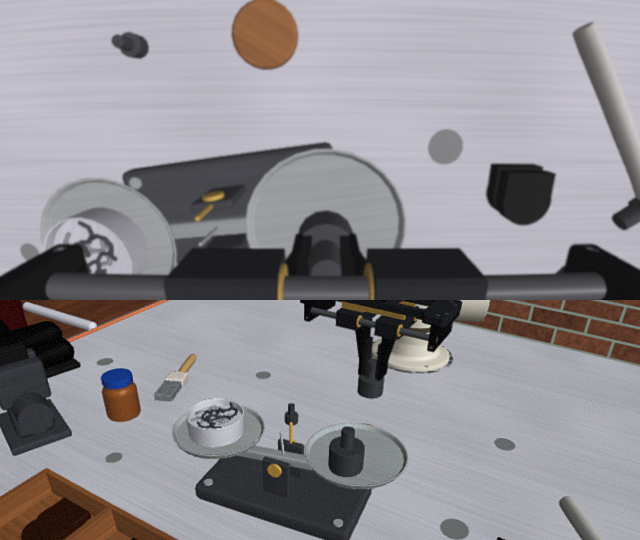

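The middle weight hangs upright over the free front part of the pan, clear of the large one. I'll lower it to contact, follow the pan down to level (TCP ≈0.2065), and release there.

```bash
python3 -m inch '[{"hand":1,"slide":[0,0,-1.5],"yaw":0},{"hand":1,"slide":[0,0,-3.5],"yaw":0},{"hand":1,"slide":[0,0,-5.5],"yaw":0},{"hand":1,"slide":[0,0,-7.2],"yaw":0},{"hand":1,"slide":[0,0,-8],"yaw":0},{"hand":1,"slide":[0,0,-8.5],"yaw":0},{"hand":1,"slide":[0,0,-8.5],"yaw":0},{"hand":1,"slide":[0,0,-8.5],"yaw":0}]'| grep -E "tcp|force"
for i in 1 2 3 4 ; do python3 -m inch '[{"hand":1,"slide":[0,0,-0.1],"yaw":0},{"hand":1,"slide":[0,0,-0.2],"yaw":0},{"hand":1,"slide":[0,0,-0.3],"yaw":0},{"hand":1,"slide":[0,0,-0.3],"yaw":0}]' | grep -E "tcp|force"; done
```

```text
tcp_pos: [0.5784, 0.13, 0.2229]
wrist_force: [0.2, 0.2, -1.8]
tcp_pos: [0.578, 0.1299, 0.2191]
wrist_force: [0.2, 0.4, -1.2]
tcp_pos: [0.5782, 0.13, 0.2163]
wrist_force: [-1.0, 0.3, -0.3]
tcp_pos: [0.5781, 0.13, 0.2132]
wrist_force: [-0.5, 0.6, 0.5]
tcp_pos: [0.5781, 0.1299, 0.2102]
wrist_force: [-0.1, 1.0, 0.4]
```

```bash
python3 -m inch '[{"hand":1,"slide":[0,0,-0.1],"yaw":0},{"hand":1,"slide":[0,0,-0.2],"yaw":0},{"hand":1,"slide":[0,0,-0.3],"yaw":0},{"hand":1,"slide":[0,0,-0.3],"yaw":0},{"hand":1,"slide":[0,0,-0.3],"yaw":0},{"hand":1,"slide":[0,0,-0.3],"yaw":0}]'| grep -E "tcp|force"
python3 -m inch '[{"hand":0.7,"slide":[0,0,0],"yaw":0},{"hand":0.5,"slide":[0,0,0],"yaw":0},{"hand":0.5,"slide":[0,0,0],"yaw":0},{"hand":0.5,"slide":[0,0,0.5],"yaw":0},{"hand":0.5,"slide":[0,0,2],"yaw":0},{"hand":0.5,"slide":[0,0,4],"yaw":0},{"hand":0.5,"slide":[0,0,7],"yaw":0},{"hand":0.5,"slide":[0,0,10],"yaw":0},{"hand":0.5,"slide":[0,0,12],"yaw":0},{"hand":0.5,"slide":[0,0,12],"yaw":0}]'
python3 -m inch '[{"hand":0.5,"slide":[-3,0,0],"yaw":0},{"hand":0.5,"slide":[-7,0,0],"yaw":0},{"hand":0.5,"slide":[-12,0,0],"yaw":0},{"hand":0.5,"slide":[-15,0,0],"yaw":0},{"hand":0.5,"slide":[-15,0,0],"yaw":0},{"hand":0.5,"slide":[-15,0,0],"yaw":0},{"hand":0.5,"slide":[-15,0,0],"yaw":0},{"hand":0.5,"slide":[-15,0,0],"yaw":0},{"hand":0.5,"slide":[-15,0,0],"yaw":0},{"hand":0.5,"slide":[-15,0,0],"yaw":0}]'
python3 -m inch '[{"hand":0.5,"slide":[0,0,0],"yaw":0},{"hand":0.5,"slide":[0,0,0],"yaw":0},{"hand":0.5,"slide":[0,0,0],"yaw":0},{"hand":0.5,"slide":[0,0,0],"yaw":0},{"hand":0.5,"slide":[0,0,0],"yaw":0},{"hand":0.5,"slide":[0,0,0],"yaw":0},{"hand":0.5,"slide":[0,0,0],"yaw":0},{"hand":0.5,"slide":[0,0,0],"yaw":0},{"hand":0.5,"slide":[0,0,0],"yaw":0},{"hand":0.5,"slide":[0,0,0],"yaw":0}]' >/dev/null
python3 - <<'E'
from h import *
a=capture("scene");t=capture("top");cv2.imwrite("pics/s5.png",a)
python=python3 -m 0 if 0 else None if False else None
E
python3 - <<'E'
from h import *
a=capture("scene");t=capture("top");o=cv2.imread("pics/scene0.png")
f=lambda i:cv2.resize(i[180:350,165:425],(520,340),interpolation=cv2.INTER_CUBIC)[:290]
cv2.imwrite("pics/c5.png",np.vstack([f(a),f(o)]));cv2.imwrite("pics/t5.png",t)
E
```

```text
tcp_pos: [0.5781, 0.1299, 0.2073]
wrist_force: [0.6, 0.0, -0.9]
time_s: 21.25
tcp_pos: [0.5787, 0.1301, 0.3302]
ee_rot: [[-1.0, 0.0, 0.005], [0.0, 1.0, 0.002], [-0.005, 0.002, -1.0]]
wrist_force: [0.5, 0.4, -0.2]
gripper_width: 0.497
time_s: 22.5
tcp_pos: [0.4282, 0.1299, 0.3271]
ee_rot: [[-1.0, 0.0, -0.0], [0.0, 1.0, -0.0], [0.0, -0.0, -1.0]]
wrist_force: [-0.5, -0.2, 0.0]
gripper_width: 0.501  File "<stdin>", line 3
    python=python3 -m 0 if 0 else None if False else None
                      ^
SyntaxError: invalid syntax
```

View pics/c5.png

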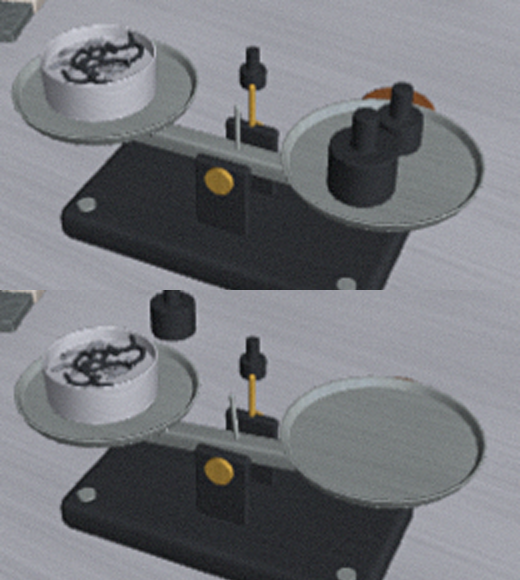

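Both weights stand upright on the pan, large in front and middle behind, with the small one still on the table. The pan sank by about 6 px and the tin rose. I'll turn the tin and pan shifts into a beam angle, with a later picture to check that it's at rest.

```bash
python3 -m inch '[{"hand":0.5,"slide":[0,0,0],"yaw":0},{"hand":0.5,"slide":[0,0,0],"yaw":0},{"hand":0.5,"slide":[0,0,0],"yaw":0},{"hand":0.5,"slide":[0,0,0],"yaw":0},{"hand":0.5,"slide":[0,0,0],"yaw":0},{"hand":0.5,"slide":[0,0,0],"yaw":0},{"hand":0.5,"slide":[0,0,0],"yaw":0},{"hand":0.5,"slide":[0,0,0],"yaw":0}]' >/dev/null
cat > ang.py <<'E'
from h import *
m=camera_model("scene")
def proj(p):
    c=np.array(m["orientation"]).T@(np.array(p)-m["xyz"]);u=np.array([c[0],-c[1]])/-c[2]
    return (np.array(m["mtx"])@np.r_[u*(1+m["k1"]*(u@u)),1])[:2]
def shift(o,a,b):
    x0,y0,x1,y1=b;r=cv2.matchTemplate(cv2.resize(a[y0-16:y1+16,x0-8:x1+8],None,fx=4,fy=4,interpolation=2),cv2.resize(o[y0:y1,x0:x1],None,fx=4,fy=4,interpolation=2),5)
    _,s,_,p=cv2.minMaxLoc(r);return np.array([p[0]/4-8,p[1]/4-16]),s
o=cv2.imread("pics/scene0.png");a=capture("scene")
cv2.imwrite("pics/s6.png",a)
tin=np.array([.625,-.10,.13]);pan=np.array([.608,.13,.12])
for n,p,b,sg in(("tin",tin,(188,198,246,246),1),("panleft",pan+[0,-.02,0],(300,222,330,290),-1),("panright",pan+[0,.02,0],(382,222,412,290),-1)):
    d,s=shift(o,a,b);k=(proj(p+[0,0,.01])-proj(p))[1]/10
    print(n,proj(p),"shift px",d,"score",round(s,3),"px/mm",round(k,3),"rise mm",round(d[1]/k,1),"angle",round(.1-sg*d[1]/k/115,3))
print("drift",shift(cv2.imread("pics/c5.png")[20:270],cv2.resize(a[180:350,165:425],(520,340),interpolation=2)[20:270],(60,20,480,220)))
E
python3 ang.py
```

```text
tin [221.71085523 208.61775157] shift px [-1.   -6.25] score 0.925 px/mm -0.536 rise mm 11.7 angle -0.001
panleft [344.2091759  250.30077224] shift px [-0.75  5.  ] score 0.91 px/mm -0.558 rise mm -9.0 angle 0.022
panright [369.41021238 259.25502299] shift px [-0.5  6.5] score 0.983 px/mm -0.563 rise mm -11.5 angle -0.0
drift (array([0., 0.]), 0.9976528882980347)
```

The tin and the pan's right edge both give an angle of about 0, with no drift between pictures. I'm handing in.

```bash
python3 -c "
from station import *
s=sense();print(s['time_s'],s['wrist_force']);print(finish_job())"
```

```text
24.9 [ 0.65336073  0.87656292 -0.48482279]
the job is handed in; nothing more can be done
None
```

I picked up the 500 g and 200 g weights by their knobs and stood them side by side on the empty pan, about 30 mm either side of its centre. The beam came to rest level. I backed the arm off and handed in at about 25 s; no verdict is reported.

**Last checks:**
- **Weights:** the last picture showed both upright on the pan, with the smallest still on the table.
- **Tin:** it had risen 11.7 mm, which puts the beam at about -0.001 rad.
- **Pan's right edge:** it had sunk 11.5 mm, which puts the beam at about 0.000 rad.
- **Rest:** there was no visible drift between pictures about a second apart.

**What disagreed:** the pan's left edge gave 0.022 rad. That crop also contains part of the beam, so I trust it less, and it is still inside the 0.035 rad limit.

**Slips:** one mistyped move call was rejected and one throwaway script had a syntax error. Neither moved the robot.

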